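# Lay the spice jar in the spice tray

### The job

Put the spice jar that stands on the worktop in front of the spice tray into the tray's one empty channel, lying down with its lid to the back like the other jars. Do not grasp or lift it: slide it along, upright, until it stands before the empty channel, push it over by its lid so that it falls into the channel, then push on its foot until it drops fully home behind the tray's front lip. Leave the other jars, the salt shaker, the label roll and the pen where they are.

Things in the scene. Friction and masses are not known exactly. Their poses are not given: they have to be found in the camera images.
- tray: fixed wooden spice tray, 124 mm deep (x), 230 wide (y). Origin: centre of its underside; x points front to back, within 17 deg of straight away from the robot. Four V channels along x at y = -81, -27, 27, 81 mm: floor 7 wide, 4 mm up, sides rising at 40 deg to ridges 24 mm high. Front lip x = -62 to -54 mm, 14 high, straight; back wall from x = 54, 32 high; sides 26 high. One channel is empty.
- channel_front (a point): front end of the empty channel: a point on the channel's centre line, in the plane of the inner face of the front lip, at worktop height. Axes as the tray's: x along the channel to the back, y across it, z up. The channel is 108 mm long from this point to the back wall.
- jar: the jar to put away, the only spice jar standing: round and straight with a screw lid, 43 mm in diameter and 100 mm high, 0.08 to 0.15 kg, standing 10 to 30 mm off the lip. Origin: centre of its foot; z to the lid. Pushed near the foot it slides upright, near the lid it tips. Tipped, its foot end lies on the lip or overhangs it; home, its axis is level 29 mm up, with 8 mm play lengthwise.
- jar_lid (a point): centre of the top of that jar's lid, 100 mm from the foot along the jar's axis.
- jar_l1: a spice jar of rounded square section lying in a channel of the tray, about 46 mm across and 100 mm long. Origin: centre of its foot, which lies 6 mm behind the inner face of the front lip; its z axis runs along the jar to the lid. Leave it where it is.
- jar_l2: a spice jar of rounded square section lying in a channel of the tray, about 46 mm across and 100 mm long. Origin: centre of its foot, which lies 6 mm behind the inner face of the front lip; its z axis runs along the jar to the lid. Leave it where it is.
- jar_l3: a spice jar of rounded square section lying in a channel of the tray, about 46 mm across and 100 mm long. Origin: centre of its foot, which lies 6 mm behind the inner face of the front lip; its z axis runs along the jar to the lid. Leave it where it is.
- salt_shaker: salt shaker with a domed metal top, standing beside the tray at its +y end, 44 mm in diameter, 90 mm high. Origin: centre of its foot. Leave it where it is.
- label_roll: roll of white labels beside the tray at its -y end, about 92x61x42 mm, origin at the centre of its underside. Leave it where it is.
- marker: marker pen lying on the worktop in front of the label roll, 135 mm long, 17 mm thick, long axis its y, origin at the centre of its underside. Leave it where it is.

How it is judged (in metres and radians):
At the end, for the whole second after the job is handed in: The jar lies still in the channel that was empty, lid to the back, its foot behind the inner face of the front lip, its axis within 6 mm of the channel's centre line at both ends and no more than 4 to 5 mm above its seated height of 29 mm. The robot touches nothing (x of jar in the frame of channel_front between 0 and 0.012 m and y of jar in the frame of channel_front between -0.006 and 0.006 m and x of jar_lid in the frame of channel_front above 0.09 m and y of jar_lid in the frame of channel_front between -0.006 and 0.006 m and height (world z) of jar below 0.0335 m and height (world z) of jar_lid below 0.0345 m and linear speed of jar below 0.01 m/s and angular speed of jar below 0.1 rad/s).
It fails at once if the jar is lifted or carried instead of slid and tipped ((angle between jar's own z axis and vertical below 0.3 rad and height (world z) of jar above 0.012 m) or (angle between jar's own z axis and vertical above 1.4 rad and height (world z) of jar above 0.06 m) or (angle between jar's own z axis and vertical above 1.4 rad and height (world z) of jar_lid above 0.06 m) or height (world z) of jar_lid above 0.125 m).
It fails at once if the jar falls over anywhere but before the empty channel (angle between jar's own z axis and vertical above 0.8 rad and (y of jar in the frame of channel_front above 0.025 m or y of jar in the frame of channel_front below -0.025 m)).
It fails at once if another jar, the salt shaker, the label roll or the pen is shifted by more than 15 mm (distance of any of jar_l1, jar_l2, jar_l3, salt_shaker, label_roll, marker from where it was at the start of the episode above 0.015 m).
It fails at once if the salt shaker is knocked over (angle between salt_shaker's own z axis and vertical above 0.5 rad).
It also fails if it takes over 51 s, if anything falls off the work surface, if the arm or the gripper's body presses on something with over 40 N, if the wrist force passes 120 N, or if a joint passes its speed limit or range.

### The arm

A 6-joint arm with a two-finger parallel gripper is mounted at the origin on a cart in front of the work surface, level with it; the furniture and walls round the work are solid. World frame = base frame: x ahead of the robot, y to its left, z up, the work surface at z = 0. Lengths are in mm, angles in rad, forces in N, time in s.
With the tool pointing down it reaches from about 150 to 775 mm from the base axis. Payload 6.1 kg.
Tool frame: the origin (TCP) lies at the very end of the fingers, on their centre line; the grasp point (between the pads) lies 19 mm behind it; z points along the fingers, y is the line along which they close (so a half turn about z gives the same grasp; the last joint's range is limited). The gripper opens to 85 mm and grips with 20 to 120 N. Pads are 22 mm wide; open, the fingers measure 114 mm over their backs; the gripper's body (76 mm by 85 mm) begins 54 mm behind the grasp point. The pads swing forward as they close: fully open they stand 13 mm farther back than shut.
Start: joints at [-1.109, 0.126, -0.04, 1.405, 0, 1.571], TCP at [233.91, -469.994, 231.295] pointing down, gripper open.
Joint ranges: [-2.72, 2.72], [-0.95, 1.95], [-1.27, 1.35], [-1.78, 2.02], [-1.46, 1.47], [-3.14, 3.14]. Speed limits (rad/s): [2.39, 2.39, 3.01, 3.14, 3.14, 3.14].

### API

Orientations are given as a unit quaternion [w, x, y, z].
In Python, from workcell import sensors, imaging, job gives the robot as it stands.
- The arm moves only by the tool apply_moves, never from a script. Its argument "increments" is a list of rows, each an object with "translation": the shift along the tool's x, y, z in mm, a list of three; "turn": the turn about the tool's z in rad; "hand": the closure in counts, from 0 (fully open) to 255 (shut). In form: [{"translation": [x, y, z], "turn": turn, "hand": hand}, ...]. A call has 1 to 12 rows; each row shifts and turns the commanded pose from where the row before left it, along the tool's axes as they then stand; what a row does not reach is not made up. A row lasts 1/10 s, in which the tool goes at most 50 mm and 8.59 degrees, less where a joint would pass 70% of its speed; a pose out of reach is approached as far as the arm can. A call is refused whole if a number of a shift passes 50 or a number of a turn 0.15, either way. A call with a gripper value outside its range is refused whole. The fingers move at their own pace and stop on an object; the grip force is fixed at half the most. Time passes only in rows, so rows that do not move let the fingers close. It gives the time, the measured TCP pose, the force, the opening and the grip force at its end, in the units of the state.
- sensors.state(): the state, without advancing time (a new reading comes with each control period).
- imaging.snapshot(name): name is "side" or "top"; returns a dict with "img" (420x560x3 uint8, red, green, blue), "z_map" (420x560 float32, mm along the optical axis (not along the pixel's ray), 0 where there is no reading), "fx", "fy", "cx", "cy" (pixels), "position" and "attitude" of the camera in the world. Camera axes: x right, y up, looking along -z (the intrinsics and any distortion apply to the point x, -y, -z); pixel columns grow to the right and rows downward; lengths in mm; the calibration is good to about 2 mm. A picture is of the moment at which its call begins.
- job.sign_off(): hands the job in; it is judged then, once.
The state is a dict: "time": time; "joint_pos": joint angles; "qvel": joint speeds; "effort": joint torques, N m; "tool_pos": TCP position; "orientation": TCP orientation; "wrist_force": force on the tool from outside, world axes, zero at the start; "wrist_torque": the same for the moment, N m; "gripper_width": opening from 0.0 (shut) to 1.0 (fully open); "gripper_force": force on a finger pad.
Only numpy, scipy, OpenCV 4.12 (cv2) and the standard library are available. Lean on these libraries where they do the work, as an engineer would, in place of code of your own. Each camera call takes 0.05 s, during which the arm holds its last target. There are 200 camera calls.

## Working session

There is one attempt and no reset: what is moved stays moved. The work goes in short steps, Python scripts to look and compute and a tool call to move; the robot and the scene stay as the last step left them, time stands still between calls to the robot, and variables do not carry over. Pictures are saved under pics/ and viewed, at most 10 in all, crops included, and the job is handed in when it is done.

Besides the shell and the picture viewer there is one more tool, called after ">>>" as a command line: name --argument value ..., lists and objects as JSON in quotes. apply_moves: Moves the arm, as the interface text tells. Its arguments: {"type":"object","properties":{"increments":{"type":"array"}},"required":["increments"]}

```bash
mkdir -p pics; cat > h.py <<'E'
import numpy as np, cv2
from workcell import sensors, imaging, job
from scipy.spatial.transform import Rotation as R
def cloud(s):
    h,w=s["z_map"].shape; v,u=np.mgrid[:h,:w]; d=s["z_map"]
    p=np.stack([(u-s["cx"])/s["fx"]*d,-(v-s["cy"])/s["fy"]*d,-d],-1)
    q=np.array(s["attitude"]); 
    return p@R.from_quat(q[[1,2,3,0]]).as_matrix().T+np.array(s["position"])
E
python3 - <<'E'
from h import *
a=[]
for n in("top","side"):
    s=imaging.snapshot(n); np.save(n+".npy",s,allow_pickle=True)
    print(n,s.keys(),s["fx"],s["cx"],s["cy"],s["position"],s["attitude"])
    cv2.imwrite(f"pics/{n}0.png",s["img"][:,:,::-1])
    c=cloud(s); print(np.round(c[::60,::80].reshape(-1,3)).tolist()[:60:5])
print(sensors.state())
E
```

```text
top dict_keys(['img', 'z_map', 'fx', 'fy', 'cx', 'cy', 'position', 'attitude']) 526.4653454615835 276.92099819891524 210.49596523440886 [ 427.97140054  -32.53771337 1051.80468843] [ 0.71187078  0.02813702 -0.04156421 -0.70051461]
[[661.0, 213.0, 591.0], [662.0, -147.0, 607.0], [844.0, 29.0, -3.0], [684.0, 315.0, 98.0], [728.0, -469.0, -4.0], [595.0, -137.0, 7.0], [469.0, 180.0, -1.0], [347.0, 487.0, -0.0], [358.0, -299.0, -1.0], [107.0, 49.0, -725.0]]
side dict_keys(['img', 'z_map', 'fx', 'fy', 'cx', 'cy', 'position', 'attitude']) 424.12564028916313 280.9122035646596 210.70609627092097 [ 503.1338265  -683.49229445  624.94174519] [ 0.90209982  0.43011613 -0.02317273 -0.02605875]
[[160.0, -17.0, 474.0], [655.0, -231.0, 525.0], [474.0, 618.0, 166.0], [-380.0, 1382.0, -411.0], [654.0, -437.0, 498.0], [676.0, 208.0, -0.0], [7.0, 993.0, -912.0], [36.0, -150.0, -0.0], [698.0, -324.0, 171.0], [474.0, -295.0, -2.0]]
{'time': 0.1, 'joint_pos': array([-1.10899583e+00,  1.26283492e-01, -4.04819255e-02,  1.40540521e+00,
       -4.50748088e-06,  1.57077821e+00]), 'qvel': array([ 4.64272964e-04, -1.32954015e-03,  1.84109658e-03, -4.91181020e-04,
       -8.01433197e-05, -1.51495418e-03]), 'effort': array([-2.60822933e-03, -4.36898232e+01,  3.53610098e+01,  1.34951095e-02,
       -1.46581369e-04, -7.67000245e-06]), 'tool_pos': array([ 233.75625399, -469.68237336,  230.63681312]), 'orientation': array([-6.68400074e-04,  9.73458461e-01,  2.28862737e-01, -1.59445080e-04]), 'wrist_force': array([ 0.36524347,  0.50517915, -1.01268406]), 'wrist_torque': array([-0.01636731, -0.04976704,  0.0164128 ]), 'gripper_force': 0.0, 'gripper_width': 0.9982327476625708}
```

View pics/top0.png

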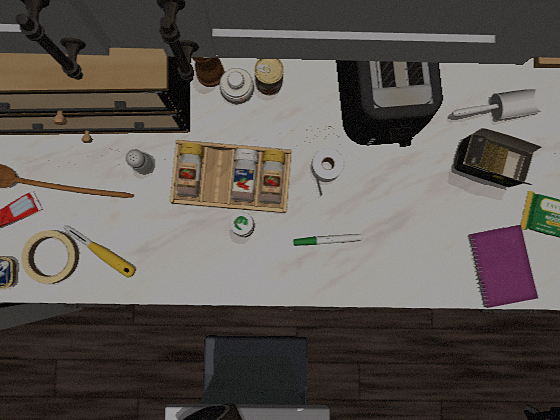

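View pics/side0.png

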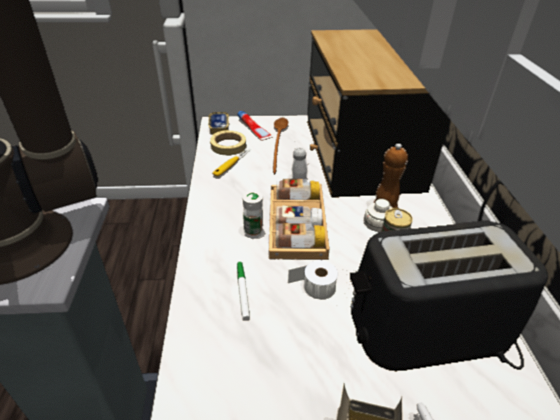

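Top view: tray at (170–292, 140–212), with its empty channel second from the left at col ~217. The jar stands at (241,226), shaker at (139,160), roll at (326,165) and pen at (327,240). The side view agrees: jar at (252,213), tray at (298,220).

```bash
cat > m.py <<'E'
from h import *
def meas(s,tag=""):
    c=cloud(s); x,y,z=c[...,0],c[...,1],c[...,2]
    roi=(x>330)&(x<640)&(y>-170)&(y<220)
    m=(roi&(z>8)&(z<75)).astype(np.uint8)
    n,l,st,ce=cv2.connectedComponentsWithStats(m)
    for i in range(1,n):
        if st[i,4]>40:
            P=c[l==i]; r=cv2.minAreaRect(P[:,:2].astype(np.float32)); print(tag,st[i].tolist(),"rect",np.round(r[0],1),np.round(r[1],1),round(r[2],2),"zmax",np.round(np.percentile(P[:,2],[50,98]),1))
    P=c[roi&(z>92)&(z<112)]
    if len(P): print(tag,"lid",len(P),np.round(cv2.minEnclosingCircle(P[:,:2].astype(np.float32)),1) if 0 else cv2.minEnclosingCircle(P[:,:2].astype(np.float32)),P.mean(0))
    return c
if __name__=="__main__":
    for n in("top","side"):
        s=np.load(n+".npy",allow_pickle=True).item(); c=meas(s,n)
        hsv=cv2.cvtColor(s["img"],cv2.COLOR_RGB2HSV)
        wood=(hsv[...,0]>10)&(hsv[...,0]<28)&(hsv[...,1]>60)&(c[...,0]>380)&(c[...,0]<600)&(c[...,1]>-90)&(c[...,1]<170)&(c[...,2]>2)&(c[...,2]<40)
        P=c[wood]; r=cv2.minAreaRect(P[:,:2].astype(np.float32)); print("wood",len(P),r)
        B=P[P[:,2]>28]; print("back", len(B)); 
        # edges per column/row bins, in the frame of the rect
        ctr=np.array(r[0]); th=np.deg2rad(r[2]); th=(th+np.pi/4)%(np.pi/2)-np.pi/4
        for k in range(2):
            D=(P[:,:2]-ctr)@np.array([[np.cos(th),-np.sin(th)],[np.sin(th),np.cos(th)]])
            F=[];G=[]
            for b in range(-100,100,8):
                q=D[(D[:,1]>b)&(D[:,1]<b+8),0]
                if len(q)>3: F.append((b+4,q.min()));G.append((b+4,q.max()))
            f=np.array(F);g=np.array(G)
            def rob(a):
                i=np.ones(len(a),bool)
                for _ in range(4):
                    p=np.polyfit(a[i,0],a[i,1],1); e=a[:,1]-np.polyval(p,a[:,0]); i=abs(e)<max(1.5,1.5*np.std(e[i]))
                return p,i.sum()
            print(n,"th",np.degrees(th),"front",rob(f),"back",rob(g)); 
            S=[];T=[]
            for b in range(-50,50,6):
                q=D[(D[:,0]>b)&(D[:,0]<b+6),1]
                if len(q)>3: S.append((b+3,q.min()));T.append((b+3,q.max()))
            print("   sides",rob(np.array(S)),rob(np.array(T)),"ctr",ctr)
            break
E
python3 m.py
```

```text
top [135, 151, 18, 23, 222] rect [618.  206.7] [20.  42.1] 78.98 zmax [45.4 73. ]
top [169, 150, 122, 63, 5867] rect [591.   42.3] [230.4 111.1] 86.2 zmax [48.2 60.8]
top [311, 154, 28, 42, 627] rect [ 601.6 -143.8] [76.6 51.9] 1.23 zmax [40.8 45.1]
top [237, 223, 17, 15, 48] rect [485.9   5.9] [11.3 37.7] 36.53 zmax [51.4 70.5]
top [293, 235, 44, 11, 314] rect [ 473.7 -127. ] [15.9 86.3] 3.81 zmax [13.5 18.4]
top lid 425 ((498.7250061035156, 15.905783653259277), 21.203800201416016) [498.58823757  15.75145924  99.21906888]
wood 2069 ((540.6270141601562, 43.65660095214844), (231.828857421875, 118.3097152709961), 89.88218688964844)
back 56
top th -0.11781311035155458 front (array([ 0.06695511, -4.92460717]), np.int64(23)) back (array([ 0.09890823, 31.84057406]), np.int64(25))
   sides (array([-6.79361286e-02, -1.12434326e+02]), np.int64(11)) (array([-6.24170343e-02,  1.14612480e+02]), np.int64(8)) ctr [540.62701416  43.65660095]
side [268, 156, 55, 102, 3991] rect [591.2  71.2] [294.9 110.2] 87.51 zmax [44.6 61. ]
side [242, 207, 21, 29, 504] rect [500.    2.8] [42.6 21.8] 1.93 zmax [44.2 73.7]
side [236, 261, 11, 35, 245] rect [ 475.4 -128.3] [15.4 84.3] 4.59 zmax [13.6 16.4]
side [287, 261, 44, 32, 729] rect [ 601.5 -144.5] [50.7 77. ] 89.91 zmax [39.5 43.4]
side lid 248 ((497.8850402832031, 14.876229286193848), 23.307632446289062) [499.99177487  11.55289998  98.21995034]
wood 955 ((545.9268188476562, 41.40679168701172), (233.10328674316406, 107.66358947753906), 89.74559783935547)
back 71
side th -0.2544021606445105 front (array([ 0.06525933, -7.00671292]), np.int64(22)) back (array([0.04084571, 1.80779914]), np.int64(18))
   sides (array([-5.89994371e-02, -1.13340686e+02]), np.int64(11)) (array([ 1.291233  , 12.67064312]), np.int64(5)) ctr [545.92681885  41.40679169]
```

```bash
sed -i 's/(x<640)/(x<672)/' m.py; cat > g.py <<'E'
from m import *
s=np.load("top.npy",allow_pickle=True).item(); c=meas(s,"top")
x,y,z=c[...,0],c[...,1],c[...,2]
m=((x>515)&(x<685)&(y>-90)&(y<172)&(z>6)&(z<66)).astype(np.uint8)
n,l,st,_=cv2.connectedComponentsWithStats(m); i=1+st[1:,4].argmax(); P=c[l==i]
th=np.deg2rad(-3.8); A=np.array([np.cos(th),np.sin(th)]); B=np.array([-np.sin(th),np.cos(th)])
u=P[:,:2]@A; v=P[:,:2]@B
for lo in range(-70,160,10):
    k=(v>lo+0)&(v<lo+10)
    if k.sum()>5: print(lo,k.sum(),"front",round(u[k].min(),1),"back",round(u[k].max(),1),"z at lip",np.round(np.median(P[k,2][u[k]<u[k].min()+6]),1), "zmed",round(np.median(P[k,2]),1), "zmax",round(P[k,2].max(),1))
for lo in range(540,650,12):
    k=(u>lo)&(u<lo+12)
    if k.sum()>5: print(lo,"side",round(v[k].min(),1),round(v[k].max(),1),round((v[k].min()+v[k].max())/2,1))
# empty channel profile
k=(u>560)&(u<630)&(v>60)&(v<130)
for lo in range(60,130,4):
    q=k&(v>=lo)&(v<lo+4); print(lo+2,round(np.median(P[q,2]),1),end=" ; ")
E
python3 g.py
```

```text
top [169, 140, 122, 73, 6812] rect [598.   41.8] [230.4 125.3] 86.2 zmax [43.2 60.6]
top [311, 148, 28, 48, 748] rect [ 608.1 -143.4] [89.8 51.9] 0.27 zmax [40.9 45. ]
top [135, 151, 18, 23, 223] rect [618.5 207. ] [20.8 42.3] 81.43 zmax [45.4 73. ]
top [237, 223, 17, 15, 48] rect [485.9   5.9] [11.3 37.7] 36.53 zmax [51.4 70.5]
top [293, 235, 44, 11, 314] rect [ 473.7 -127. ] [15.9 86.3] 3.81 zmax [13.5 18.4]
top lid 425 ((498.7250061035156, 15.905783653259277), 21.203800201416016) [498.58823757  15.75145924  99.21906888]
-40 111 front 531.6 back 652.9 z at lip 25.4 zmed 25.4 zmax 33.9
-30 316 front 531.3 back 654.6 z at lip 14.6 zmed 23.6 zmax 52.0
-20 323 front 531.7 back 653.8 z at lip 14.0 zmed 51.7 zmax 60.5
-10 320 front 531.3 back 655.3 z at lip 13.3 zmed 55.8 zmax 61.5
0 322 front 531.2 back 654.0 z at lip 12.5 zmed 55.8 zmax 62.9
10 326 front 531.4 back 655.1 z at lip 13.0 zmed 52.7 zmax 61.0
20 304 front 531.4 back 654.8 z at lip 12.9 zmed 23.0 zmax 51.0
30 357 front 531.6 back 656.6 z at lip 13.7 zmed 48.9 zmax 63.0
40 331 front 531.3 back 654.9 z at lip 13.5 zmed 57.9 zm
[... 458 characters left out ...]
20 344 front 531.3 back 654.0 z at lip 13.3 zmed 14.7 zmax 34.5
130 333 front 531.4 back 655.2 z at lip 13.8 zmed 21.6 zmax 36.4
140 453 front 531.3 back 654.4 z at lip 13.4 zmed 46.5 zmax 61.1
150 326 front 531.4 back 654.8 z at lip 13.0 zmed 55.2 zmax 62.5
540 side -33.2 196.0 81.4
552 side -32.1 196.6 82.3
564 side -33.4 196.2 81.4
576 side -32.2 195.4 81.6
588 side -33.4 196.4 81.5
600 side -33.4 195.7 81.2
612 side -33.4 195.4 81.0
624 side -33.8 196.1 81.1
636 side -33.5 195.5 81.0
648 side -32.6 196.3 81.8
62 59.0 ; 66 59.1 ; 70 57.8 ; 74 53.2 ; 78 24.5 ; 82 23.5 ; 86 19.6 ; 90 16.3 ; 94 12.9 ; 98 9.6 ; 102 7.1 ; 106 6.8 ; 110 6.2 ; 114 7.9 ; 118 8.7 ; 122 11.5 ; 126 15.6 ; 130 16.9 ;
```

Measured: tray yaw −3.8°, lip outer face at u=531.3 and inner at 539.3, empty channel at v=108.4 (u, v are the tray axes). The jar is at u=496.6, v=48.8. The sizes and heights agree with those given. I'll move next to the jar on its −v side.

>>> apply_moves --increments '[{"translation":[39,-25,0],"turn":0,"hand":255},{"translation":[39,-25,0],"turn":0,"hand":255},{"translation":[39,-25,0],"turn":0,"hand":255},{"translation":[39,-25,0],"turn":0,"hand":255},{"translation":[39,-25,0],"turn":0,"hand":255},{"translation":[39,-25,0],"turn":0,"hand":255},{"translation":[39,-25,0],"turn":0,"hand":255},{"translation":[39,-25,0],"turn":0,"hand":255},{"translation":[39,-25,0],"turn":0,"hand":255},{"translation":[39,-25,0],"turn":0,"hand":255},{"translation":[39,-25,0],"turn":0,"hand":255},{"translation":[0,0,0],"turn":0,"hand":255}]'

```text
time: 1.3
tool_pos: [497.3, -28.5, 230.3]
orientation: [-0.001, 0.973, 0.232, -0.0]
wrist_force: [-0.9, -0.4, 0.3]
gripper_width: -0.003
gripper_force: 0.0
```

>>> apply_moves --increments '[{"translation":[0,0,0],"turn":-0.149,"hand":255},{"translation":[0,0,0],"turn":-0.149,"hand":255},{"translation":[0,0,0],"turn":-0.149,"hand":255},{"translation":[0,0,0],"turn":-0.149,"hand":255},{"translation":[0,0,0],"turn":-0.149,"hand":255},{"translation":[0,0,0],"turn":-0.149,"hand":255},{"translation":[0,0,0],"turn":-0.149,"hand":255},{"translation":[0,0,0],"turn":0,"hand":255},{"translation":[0,0,0],"turn":0,"hand":255}]'

```text
time: 2.2
tool_pos: [495.2, -33.0, 231.1]
orientation: [-0.0, 0.731, 0.682, -0.0]
wrist_force: [-0.3, -0.6, 0.8]
gripper_width: -0.001
gripper_force: 0.0
```

```bash
cat > w.py <<'E'
from h import *
A=np.array([.9978,-.0663]);B=np.array([.0663,.9978])
def st():
    s=sensors.state(); p=s["tool_pos"]; M=R.from_quat(np.array(s["orientation"])[[1,2,3,0]]).as_matrix()
    print("t",round(s["time"],2),"u,v,z",np.round([p[:2]@A,p[:2]@B,p[2]],1),"xaxis uv",np.round([M[:2,0]@A,M[:2,0]@B],3),"yaxis",np.round([M[:2,1]@A,M[:2,1]@B],3),"down",np.round(M[2,2],3),"q",np.round(s["joint_pos"],2),"F",np.round(s["wrist_force"],1),"grip",round(s["gripper_width"],2))
if __name__=="__main__": st()
E
python3 w.py
```

```text
t 2.2 u,v,z [ 4.963e+02 -1.000e-01  2.311e+02] xaxis uv [0.004 1.   ] yaxis [ 1.    -0.004] down -1.0 q [-0.07  0.07 -0.1   1.4  -0.    1.57] F [-0.3 -0.6  0.8] grip -0.0
```

>>> apply_moves --increments '[{"translation":[-4,0,45],"turn":0,"hand":255},{"translation":[-4,0,45],"turn":0,"hand":255},{"translation":[0,0,45],"turn":0,"hand":255},{"translation":[0,0,45],"turn":0,"hand":255},{"translation":[0,0,17],"turn":0,"hand":255},{"translation":[0,0,0],"turn":0,"hand":255},{"translation":[4,0,0],"turn":0,"hand":255},{"translation":[6,0,0],"turn":0,"hand":255},{"translation":[6,0,0],"turn":0,"hand":255},{"translation":[5,0,0],"turn":0,"hand":255},{"translation":[3,0,0],"turn":0,"hand":255},{"translation":[3,0,0],"turn":0,"hand":255}]'

```text
time: 3.4
tool_pos: [498.8, -13.9, 36.7]
orientation: [0.002, 0.73, 0.683, 0.001]
wrist_force: [-1.4, -5.4, 10.0]
gripper_width: -0.002
gripper_force: 2.1
```

```bash
cat > j.py <<'E'
from w import *
import sys
st()
s=imaging.snapshot("side"); t=imaging.snapshot("top")
for n,s in(("side",s),("top",t)):
    c=cloud(s); uu=c[...,:2]@A; vv=c[...,:2]@B; z=c[...,2]
    hsv=cv2.cvtColor(s["img"],cv2.COLOR_RGB2HSV)
    k=(uu>440)&(uu<535)&(vv>-10)&(vv<150)&(z>85)&(z<108)&(hsv[...,2]>120)
    if k.sum()>5: print(n,"lid",k.sum(),"u",np.round([uu[k].min(),uu[k].max()],1),"v",np.round([vv[k].min(),vv[k].max()],1),"z",np.round(np.percentile(z[k],[5,50,95]),1))
    cv2.imwrite(f"pics/{n}_{sys.argv[1]}.png",s["img"][:,:,::-1])
top=t["img"][130:260,150:310,::-1]; sd=imaging.snapshot("side")["img"][120:300,180:380,::-1]
cv2.imwrite(f"pics/c_{sys.argv[1]}.png",np.hstack([cv2.resize(top,(440,360)),cv2.resize(sd,(360,360))][:2]))
E
python3 j.py 1
```

```text
t 3.4 u,v,z [498.6  19.2  36.7] xaxis uv [-0.  1.] yaxis [1. 0.] down -1.0 q [-0.03  0.15 -0.45  0.97 -0.    1.61] F [-1.4 -5.4 10. ] grip -0.0
side lid 12 u [449.7 531.9] v [ 6.8 29.6] z [ 91.1 100.4 106.7]
```

View pics/c_1.png

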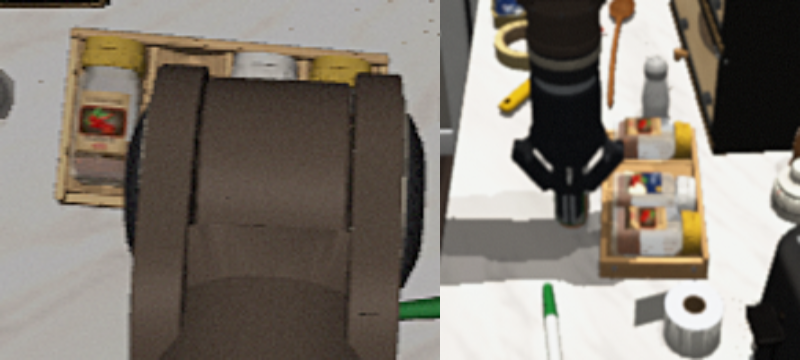

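The top view is blocked by the arm (jar hidden underneath). In the side view the shut fingers are at (571,205), by the jar. I'll let it settle and read the force again.

>>> apply_moves --increments '[{"translation":[0,0,0],"turn":0,"hand":255},{"translation":[0,0,0],"turn":0,"hand":255}]'

```text
time: 3.75
tool_pos: [496.5, -13.6, 34.1]
orientation: [-0.0, 0.73, 0.683, -0.0]
wrist_force: [0.6, -0.7, -0.4]
gripper_width: 0.0
gripper_force: 0.0
```

```bash
python3 w.py
```

```text
t 3.75 u,v,z [496.3  19.4  34.1] xaxis uv [-0.  1.] yaxis [1. 0.] down -1.0 q [-0.03  0.15 -0.45  0.97  0.    1.61] F [ 0.6 -0.7 -0.4] grip 0.0
```

>>> apply_moves --increments '[{"translation":[2,0,0],"turn":0,"hand":255},{"translation":[2,0,0],"turn":0,"hand":255},{"translation":[2,0,0],"turn":0,"hand":255},{"translation":[2,0,0],"turn":0,"hand":255},{"translation":[2,0,0],"turn":0,"hand":255},{"translation":[2,0,0],"turn":0,"hand":255},{"translation":[2,0,0],"turn":0,"hand":255},{"translation":[2,0,0],"turn":0,"hand":255}]'

```text
time: 4.55
tool_pos: [497.7, 2.5, 34.3]
orientation: [-0.0, 0.73, 0.683, -0.0]
wrist_force: [0.1, -2.3, 1.9]
gripper_width: 0.002
gripper_force: 0.9
```

```bash
python3 - <<'E'
from w import *
st()
s=imaging.snapshot("side"); c=cloud(s)
uu=c[...,:2]@A; vv=c[...,:2]@B; z=c[...,2]
k=(uu>460)&(uu<530)&(vv>20)&(vv<110)&(z>3)&(z<104); print(k.sum())
for lo in range(0,104,8):
    q=k&(z>=lo)&(z<lo+8)
    if q.sum()>2: print(lo,q.sum(),"u",np.round([uu[q].min(),uu[q].max()],1),"v",np.round(np.percentile(vv[q],[2,50,98]),1))
t=s["img"][150:260,210:320,::-1]; cv2.imwrite("pics/c2.png",cv2.resize(t,(550,550),interpolation=cv2.INTER_CUBIC))
E
```

```text
t 4.55 u,v,z [496.5  35.5  34.3] xaxis uv [-0.  1.] yaxis [1. 0.] down -1.0 q [ 0.    0.15 -0.45  0.97 -0.    1.64] F [ 0.1 -2.3  1.9] grip 0.0
733
0 26 u [478.3 517.9] v [43.7 47.8 60.1]
8 50 u [478.7 518. ] v [43.6 46.9 62. ]
16 42 u [476.3 518. ] v [44.8 49.2 61.2]
24 23 u [476.5 518.1] v [44.9 55.3 61.5]
32 30 u [476.7 518.1] v [24.2 52.  63.6]
40 60 u [477.2 518. ] v [23.2 29.1 64.3]
48 45 u [483.7 516.2] v [23.4 28.6 59.1]
56 36 u [484.1 508.9] v [23.5 26.9 31.2]
64 44 u [484.3 518. ] v [23.8 27.2 53.2]
72 62 u [472.6 523.8] v [22.1 26.3 66.2]
80 122 u [463. 530.] v [21.4 25.  57.3]
88 144 u [461.1 529.9] v [22.3 29.8 45.8]
96 49 u [461.6 530. ] v [20.9 26.6 46.8]
```

View pics/c2.png

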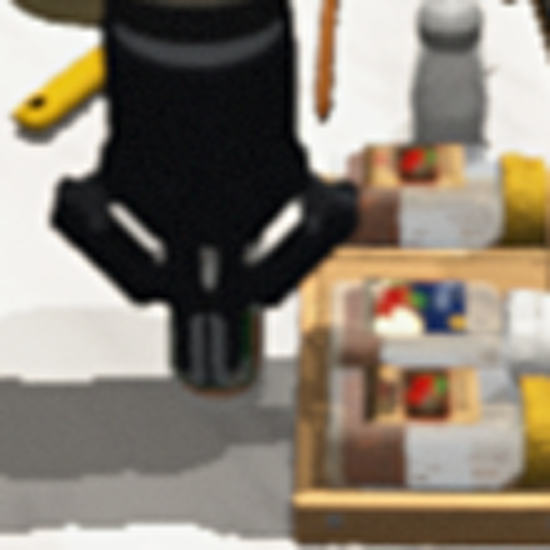

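The jar (foot at crop (217,385)) stands upright against the fingers and slides well, staying at u≈497. Continuing.

>>> apply_moves --increments '[{"translation":[2,0,0],"turn":0,"hand":255},{"translation":[3,0,0],"turn":0,"hand":255},{"translation":[3,0,0],"turn":0,"hand":255},{"translation":[3,0,0],"turn":0,"hand":255},{"translation":[3,0,0],"turn":0,"hand":255},{"translation":[3,0,0],"turn":0,"hand":255},{"translation":[3,0,0],"turn":0,"hand":255},{"translation":[3,0,0],"turn":0,"hand":255},{"translation":[3,0,0],"turn":0,"hand":255},{"translation":[3,0,0],"turn":0,"hand":255},{"translation":[3,0,0],"turn":0,"hand":255},{"translation":[2,0,0],"turn":0,"hand":255}]'

```text
time: 5.8
tool_pos: [500.0, 36.5, 34.3]
orientation: [0.0, 0.73, 0.683, 0.0]
wrist_force: [0.8, -1.7, 0.9]
gripper_width: 0.001
gripper_force: 0.9
```

>>> apply_moves --increments '[{"translation":[1,0,0],"turn":0,"hand":255},{"translation":[0,0,0],"turn":0,"hand":255},{"translation":[-15,0,0],"turn":0,"hand":255},{"translation":[-40,0,0],"turn":0,"hand":255},{"translation":[-50,0,0],"turn":0,"hand":255},{"translation":[-50,0,0],"turn":0,"hand":255},{"translation":[0,0,-45],"turn":0,"hand":255},{"translation":[0,-40,-30],"turn":0,"hand":255},{"translation":[0,-45,0],"turn":0.149,"hand":255},{"translation":[0,0,0],"turn":0.149,"hand":255},{"translation":[0,0,0],"turn":0.149,"hand":255},{"translation":[0,0,0],"turn":0.149,"hand":255}]'

```text
time: 7.0
tool_pos: [404.3, -112.5, 109.5]
orientation: [0.0, 0.9, 0.436, 0.0]
wrist_force: [0.5, -0.6, 0.5]
gripper_width: -0.002
gripper_force: 0.0
```

```bash
cat > k.py <<'E'
from w import *
import sys
st()
for n in ("top","side"):
    s=imaging.snapshot(n); c=cloud(s); uu=c[...,:2]@A; vv=c[...,:2]@B; z=c[...,2]
    k=(uu>450)&(uu<531)&(vv>30)&(vv<160)&(z>93)&(z<106)
    if k.sum()>5:
        P=np.stack([uu[k],vv[k]],-1).astype(np.float32); print(n,"lid",k.sum(),cv2.minEnclosingCircle(P),"mid",(P.min(0)+P.max(0))/2,"z",np.median(z[k]))
    cv2.imwrite(f"pics/{n}_{sys.argv[1]}.png",s["img"][:,:,::-1])
E
python3 k.py 3
```

```text
t 7.0 u,v,z [410.9 -85.4 109.5] xaxis uv [0.567 0.824] yaxis [ 0.824 -0.567] down -1.0 q [-0.27 -0.04 -0.49  1.13  0.    1.97] F [ 0.5 -0.6  0.5] grip -0.0
top lid 430 ((495.2983703613281, 98.30833435058594), 21.123340606689453) mid [495.22217   98.554855] z 99.36309884371025
side lid 214 ((497.1020812988281, 98.89823150634766), 22.011104583740234) mid [496.7845    98.903656] z 98.84684491670009
```

Jar at v=98.4, upright, so it needs another +10 mm. Going back for a second nudge.

>>> apply_moves --increments '[{"translation":[0,0,0],"turn":-0.149,"hand":255},{"translation":[0,0,0],"turn":-0.149,"hand":255},{"translation":[0,0,0],"turn":-0.149,"hand":255},{"translation":[0,0,0],"turn":-0.149,"hand":255},{"translation":[0,0,0],"turn":0,"hand":255},{"translation":[40,35,0],"turn":0,"hand":255},{"translation":[40,50,0],"turn":0,"hand":255},{"translation":[25,0,40],"turn":0,"hand":255},{"translation":[0,0,35],"turn":0,"hand":255},{"translation":[0,0,0],"turn":0,"hand":255},{"translation":[0,0,0],"turn":0,"hand":255}]'

```text
time: 8.2
tool_pos: [482.4, -23.2, 34.4]
orientation: [-0.001, 0.73, 0.683, -0.001]
wrist_force: [0.2, -0.5, 0.1]
gripper_width: -0.002
gripper_force: 0.0
```

```bash
python3 w.py
```

```text
t 8.2 u,v,z [482.9   8.8  34.4] xaxis uv [0.001 1.   ] yaxis [ 1.    -0.001] down -1.0 q [-0.05  0.13 -0.48  0.96 -0.    1.59] F [ 0.2 -0.5  0.1] grip -0.0
```

>>> apply_moves --increments '[{"translation":[15,13,0],"turn":0,"hand":255},{"translation":[25,0,0],"turn":0,"hand":255},{"translation":[11,0,0],"turn":0,"hand":255},{"translation":[5,0,0],"turn":0,"hand":255},{"translation":[3,0,0],"turn":0,"hand":255},{"translation":[2,0,0],"turn":0,"hand":255},{"translation":[2,0,0],"turn":0,"hand":255},{"translation":[2,0,0],"turn":0,"hand":255},{"translation":[2,0,0],"turn":0,"hand":255},{"translation":[2,0,0],"turn":0,"hand":255},{"translation":[2,0,0],"turn":0,"hand":255},{"translation":[1,0,0],"turn":0,"hand":255}]'

```text
time: 9.4
tool_pos: [500.8, 48.1, 34.4]
orientation: [0.0, 0.73, 0.683, -0.0]
wrist_force: [-0.6, -1.6, 2.0]
gripper_width: 0.002
gripper_force: 1.5
```

>>> apply_moves --increments '[{"translation":[0,0,0],"turn":0,"hand":255},{"translation":[0,0,0],"turn":0,"hand":255}]'

```text
time: 9.6
tool_pos: [500.6, 48.1, 34.1]
orientation: [-0.0, 0.73, 0.683, -0.0]
wrist_force: [-1.1, -1.8, 2.6]
gripper_width: -0.0
gripper_force: 1.5
```

```bash
python3 w.py
```

```text
t 9.6 u,v,z [496.3  81.2  34.1] xaxis uv [-0.  1.] yaxis [1. 0.] down -1.0 q [ 0.1   0.16 -0.44  0.97  0.    1.73] F [-1.1 -1.8  2.6] grip -0.0
```

>>> apply_moves --increments '[{"translation":[-15,0,0],"turn":0,"hand":255},{"translation":[-35,0,0],"turn":0,"hand":255},{"translation":[-20,-40,0],"turn":0,"hand":255},{"translation":[0,-48,-20],"turn":0,"hand":255},{"translation":[48,0,-34],"turn":0,"hand":255},{"translation":[48,0,0],"turn":0,"hand":255},{"translation":[0,0,0],"turn":0.149,"hand":255},{"translation":[0,0,0],"turn":0.149,"hand":255},{"translation":[0,0,0],"turn":0.149,"hand":255},{"translation":[0,0,0],"turn":0.149,"hand":255},{"translation":[0,0,0],"turn":0.149,"hand":255},{"translation":[0,0,0],"turn":0.149,"hand":255}]'

```text
time: 10.8
tool_pos: [415.4, 72.1, 81.9]
orientation: [-0.001, 0.955, 0.298, -0.001]
wrist_force: [0.1, -0.1, -0.0]
gripper_width: -0.004
gripper_force: 0.0
```

>>> apply_moves --increments '[{"translation":[0,0,0],"turn":0.149,"hand":255},{"translation":[0,0,0],"turn":0.149,"hand":255},{"translation":[0,0,0],"turn":0.149,"hand":255},{"translation":[0,0,0],"turn":0.149,"hand":255},{"translation":[0,0,0],"turn":0.08,"hand":255},{"translation":[0,0,0],"turn":0,"hand":255},{"translation":[0,0,0],"turn":0,"hand":255}]'

```text
time: 11.5
tool_pos: [418.2, 13.9, 82.1]
orientation: [-0.023, 1.0, 0.001, -0.002]
wrist_force: [-0.6, -0.2, -0.2]
gripper_width: -0.002
gripper_force: 0.0
```

```bash
python3 k.py 4
```

```text
t 11.5 u,v,z [416.3  41.6  82.1] xaxis uv [0.998 0.069] yaxis [ 0.069 -0.997] down -0.999 q [ 0.   -0.03 -0.53  1.07  0.05  3.14] F [-0.6 -0.2 -0.2] grip -0.0
top lid 256 ((496.0523376464844, 105.74681854248047), 20.662609100341797) mid [502.7795   105.975204] z 99.29510230727516
side lid 206 ((495.237060546875, 105.429931640625), 22.49126625061035) mid [496.6084  105.19735] z 98.85232996785834
```

The last joint is at its limit, so I'll turn the other way (tool −x facing the tray). The jar stands at v≈105.6, u≈496, close enough to the channel centre at 108.4.

>>> apply_moves --increments '[{"translation":[0,0,0],"turn":-0.149,"hand":255},{"translation":[0,0,0],"turn":-0.149,"hand":255},{"translation":[0,0,0],"turn":-0.149,"hand":255},{"translation":[0,0,0],"turn":-0.149,"hand":255},{"translation":[0,0,0],"turn":-0.149,"hand":255},{"translation":[0,0,0],"turn":-0.149,"hand":255},{"translation":[0,0,0],"turn":-0.149,"hand":255},{"translation":[0,0,0],"turn":-0.149,"hand":255},{"translation":[0,0,0],"turn":-0.149,"hand":255},{"translation":[0,0,0],"turn":-0.149,"hand":255},{"translation":[0,0,0],"turn":-0.149,"hand":255},{"translation":[0,0,0],"turn":-0.149,"hand":255}]'

```text
time: 12.8
tool_pos: [418.5, 15.4, 82.4]
orientation: [-0.016, 0.621, 0.783, 0.017]
wrist_force: [0.8, 0.7, -0.4]
gripper_width: 0.003
gripper_force: 0.0
```

>>> apply_moves --increments '[{"translation":[0,0,0],"turn":-0.149,"hand":255},{"translation":[0,0,0],"turn":-0.149,"hand":255},{"translation":[0,0,0],"turn":-0.149,"hand":255},{"translation":[0,0,0],"turn":-0.149,"hand":255},{"translation":[0,0,0],"turn":-0.149,"hand":255},{"translation":[0,0,0],"turn":-0.149,"hand":255},{"translation":[0,0,0],"turn":-0.149,"hand":255},{"translation":[0,0,0],"turn":-0.149,"hand":255},{"translation":[0,0,0],"turn":-0.149,"hand":255},{"translation":[0,0,0],"turn":0,"hand":255}]'

```text
time: 13.8
tool_pos: [418.5, 15.3, 82.4]
orientation: [-0.002, 0.003, 1.0, 0.023]
wrist_force: [-0.1, 0.3, 0.0]
gripper_width: 0.001
gripper_force: 0.0
```

```bash
python3 w.py
```

```text
t 13.8 u,v,z [416.5  43.   82.4] xaxis uv [-0.998 -0.06 ] yaxis [-0.059  0.997] down -0.999 q [ 0.   -0.03 -0.53  1.07  0.05  0.01] F [-0.1  0.3  0. ] grip 0.0
```

>>> apply_moves --increments '[{"translation":[0,0,-5],"turn":0.06,"hand":255},{"translation":[0,35,0],"turn":0,"hand":255},{"translation":[0,28,0],"turn":0,"hand":255},{"translation":[-25,0,0],"turn":0,"hand":255},{"translation":[-10,0,0],"turn":0,"hand":255},{"translation":[0,0,0],"turn":0,"hand":255}]'

```text
time: 14.4
tool_pos: [458.7, 74.8, 89.8]
orientation: [-0.003, 0.035, 0.999, 0.023]
wrist_force: [-1.1, 0.8, -0.5]
gripper_width: -0.003
gripper_force: 0.0
```

```bash
python3 w.py
```

```text
t 14.4 u,v,z [452.7 105.1  89.8] xaxis uv [-1.     0.004] yaxis [0.004 0.999] down -0.999 q [ 0.13  0.05 -0.44  1.08  0.05  0.2 ] F [-1.1  0.8 -0.5] grip -0.0
```

>>> apply_moves --increments '[{"translation":[-5,0.5,0],"turn":0,"hand":255},{"translation":[-5,0,0],"turn":0,"hand":255},{"translation":[-5,0,0],"turn":0,"hand":255},{"translation":[-5,0,0],"turn":0,"hand":255},{"translation":[-5,0,0],"turn":0,"hand":255},{"translation":[-5,0,0],"turn":0,"hand":255},{"translation":[-5,0,0],"turn":0,"hand":255}]'

```text
time: 15.1
tool_pos: [493.3, 72.6, 89.8]
orientation: [-0.003, 0.035, 0.999, 0.023]
wrist_force: [-0.3, 0.2, 0.2]
gripper_width: -0.001
gripper_force: 0.1
```

```bash
python3 w.py; python3 - <<'E'
from h import *
s=imaging.snapshot("side")["img"][140:270,200:340,::-1]; cv2.imwrite("pics/c5.png",cv2.resize(s,(560,520),interpolation=cv2.INTER_CUBIC))
E
```

```text
t 15.1 u,v,z [487.4 105.2  89.8] xaxis uv [-1.     0.003] yaxis [0.003 0.999] down -0.999 q [ 0.12  0.11 -0.37  1.09  0.05  0.19] F [-0.3  0.2  0.2] grip -0.0
```

View pics/c5.png

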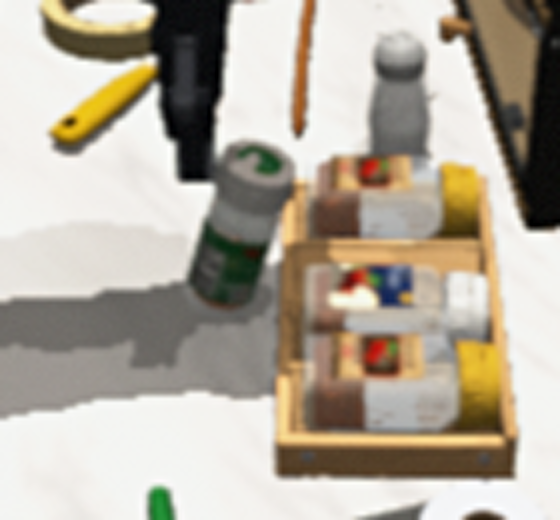

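The jar (lid at crop (255,165), foot (225,295)) is leaning toward the empty channel, tipping rather than sliding. I'll keep pushing.

>>> apply_moves --increments '[{"translation":[-5,0,0],"turn":0,"hand":255},{"translation":[-5,0,0],"turn":0,"hand":255},{"translation":[-5,0,0],"turn":0,"hand":255},{"translation":[-5,0,0],"turn":0,"hand":255},{"translation":[-5,0,0],"turn":0,"hand":255},{"translation":[-5,0,0],"turn":0,"hand":255},{"translation":[-3,0,0],"turn":0,"hand":255},{"translation":[0,0,0],"turn":0,"hand":255},{"translation":[0,0,0],"turn":0,"hand":255},{"translation":[0,0,0],"turn":0,"hand":255}]'

```text
time: 16.15
tool_pos: [525.5, 70.4, 89.6]
orientation: [-0.003, 0.034, 0.999, 0.023]
wrist_force: [-0.3, -0.1, -0.2]
gripper_width: -0.001
gripper_force: 0.0
```

```bash
python3 w.py; python3 - <<'E'
from h import *
s=imaging.snapshot("side")["img"][140:270,200:340,::-1]; cv2.imwrite("pics/c6.png",cv2.resize(s,(560,520),interpolation=cv2.INTER_CUBIC))
E
```

```text
t 16.15 u,v,z [519.7 105.1  89.6] xaxis uv [-1.     0.002] yaxis [0.003 0.999] down -0.999 q [ 0.11  0.17 -0.3   1.1   0.05  0.18] F [-0.3 -0.1 -0.2] grip -0.0
```

View pics/c6.png

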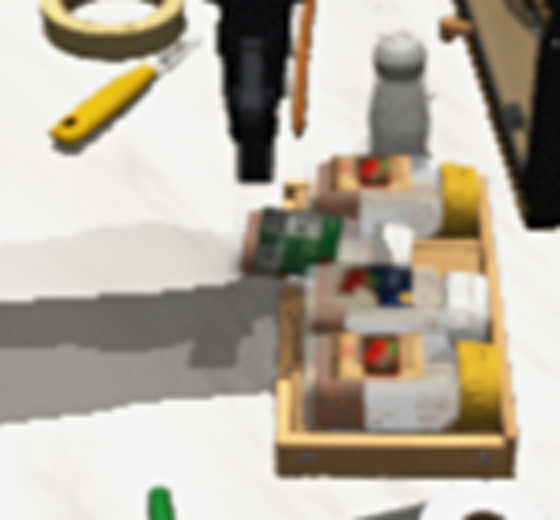

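The jar has fallen into the empty channel, lid to the back, with its foot overhanging the lip at crop (255,240). I'll back off, lower the tool and measure the foot.

>>> apply_moves --increments '[{"translation":[40,0,0],"turn":0,"hand":255},{"translation":[40,1,0],"turn":0,"hand":255},{"translation":[0,2,35],"turn":0,"hand":255},{"translation":[0,0,30],"turn":0,"hand":255},{"translation":[0,0,0],"turn":0,"hand":255}]'

```text
time: 16.7
tool_pos: [442.7, 81.6, 22.5]
orientation: [-0.005, 0.034, 0.999, 0.022]
wrist_force: [0.1, -0.2, -0.3]
gripper_width: -0.0
gripper_force: 0.0
```

```bash
cat > f.py <<'E'
from w import *
import sys
st()
for n in("side","top"):
    s=imaging.snapshot(n); c=cloud(s); uu=c[...,:2]@A; vv=c[...,:2]@B; z=c[...,2]
    print(n)
    for lo in range(495,650,10):
        q=(uu>lo)&(uu<lo+10)&(vv>82)&(vv<133)&(z>27)&(z<85)
        if q.sum()>5: print(lo,q.sum(),"umin",round(uu[q].min(),1),"v",np.round(np.percentile(vv[q],[2,50,98]),1),"ztop",round(np.percentile(z[q],95),1), "v@top",round(np.median(vv[q&(z>np.percentile(z[q],75))]),1))
    cv2.imwrite(f"pics/{n}_{sys.argv[1]}.png",cv2.resize(s["img"][120:270,150:350,::-1],(800,600)))
E
python3 f.py 7
```

```text
t 16.7 u,v,z [436.3 110.7  22.5] xaxis uv [-1.     0.002] yaxis [0.003 0.999] down -0.999 q [ 0.15  0.08 -0.56  0.93  0.05  0.22] F [ 0.1 -0.2 -0.3] grip -0.0
side
505 73 umin 505.7 v [ 94.6  98.4 121.3] ztop 58.5 v@top 111.8
515 71 umin 516.3 v [ 93.3  99.  122. ] ztop 58.8 v@top 115.3
525 91 umin 525.3 v [ 91.3  98.6 122. ] ztop 58.4 v@top 112.8
535 72 umin 536.5 v [ 91.1  97.4 120.9] ztop 57.0 v@top 111.1
545 68 umin 545.6 v [ 91.7  99.9 118.9] ztop 56.5 v@top 111.0
555 48 umin 556.8 v [ 93.1 101.6 121.3] ztop 55.6 v@top 111.1
565 56 umin 565.8 v [ 90.5 100.8 119. ] ztop 54.6 v@top 109.6
575 41 umin 577.0 v [ 92.4 101.2 119.4] ztop 51.8 v@top 106.8
585 46 umin 585.9 v [ 90.5  99.8 116.2] ztop 52.1 v@top 107.3
595 42 umin 595.0 v [ 92.7 102.9 118.2] ztop 49.9 v@top 105.5
645 39 umin 648.7 v [ 85.4 107.9 130.5] ztop 33.0 v@top 107.4
top
515 6 umin 520.6 v [93.6 94.4 98.1] ztop 50.2 v@top 96.8
525 29 umin 525.1 v [ 92.6  96.8 102.6] ztop 55.7 v@top 100.9
535 43 umin 535.6 v [ 91.8  98.  105.8] ztop 56.5 v@top 103.8
545 110 umin 545.1 v [ 90.9 108.  132.2] ztop 57.0 v@top 111.8
555 111 umin 555.0 v [ 91.  109.2 131.9] ztop 56.2 v@top 112.6
565 110 umin 565.1 v [ 90.5 109.1 131. ] ztop 54.8 v@top 110.9
575 108 umin 575.0 v [ 90.  108.2 129.7] ztop 52.9 v@top 111.1
585 107 umin 585.1 v [ 88.6 108.4 128.9] ztop 52.7 v@top 110.4
595 104 umin 595.1 v [ 87.8 106.7 127.6] ztop 51.2 v@top 109.7
605 7 umin 605.1 v [110.4 118.  124.3] ztop 49.6 v@top 113.9
645 101 umin 646.9 v [ 82.7 108.  131.6] ztop 34.7 v@top 109.7
```

>>> apply_moves --increments '[{"translation":[-30,0,-5],"turn":0,"hand":255},{"translation":[-22,0,0],"turn":0,"hand":255},{"translation":[-6,0,0],"turn":0,"hand":255},{"translation":[-4,0,0],"turn":0,"hand":255},{"translation":[-4,0,0],"turn":0,"hand":255},{"translation":[-4,0,0],"turn":0,"hand":255},{"translation":[-4,0,0],"turn":0,"hand":255},{"translation":[-4,0,0],"turn":0,"hand":255},{"translation":[-4,0,0],"turn":0,"hand":255},{"translation":[-4,0,0],"turn":0,"hand":255},{"translation":[-4,0,0],"turn":0,"hand":255},{"translation":[0,0,0],"turn":0,"hand":255}]'

```text
time: 18.0
tool_pos: [536.6, 75.5, 29.8]
orientation: [-0.002, 0.035, 0.999, 0.023]
wrist_force: [-0.2, 0.4, 1.0]
gripper_width: -0.006
gripper_force: 0.0
```

```bash
python3 f.py 8 | head -12
```

```text
t 18.0 u,v,z [530.4 111.   29.8] xaxis uv [-1.     0.003] yaxis [0.003 0.999] down -0.999 q [ 0.12  0.23 -0.36  0.97  0.05  0.18] F [-0.2  0.4  1. ] grip -0.01
side
515 18 umin 521.1 v [ 96.2 100.7 106.3] ztop 57.7 v@top 96.9
525 45 umin 525.8 v [ 93.9  97.5 102.2] ztop 60.2 v@top 96.4
535 44 umin 537.0 v [ 88.6  98.2 109.9] ztop 69.7 v@top 99.9
545 65 umin 545.6 v [ 91.8 101.5 123.8] ztop 52.5 v@top 111.2
555 42 umin 556.9 v [ 93.2 100.8 117.6] ztop 53.1 v@top 107.6
565 54 umin 565.8 v [ 92.3 101.3 117.2] ztop 52.6 v@top 108.0
575 44 umin 576.9 v [ 91.2 101.  118.3] ztop 52.8 v@top 111.7
585 49 umin 585.9 v [ 91.9  99.8 118.3] ztop 52.2 v@top 109.9
595 43 umin 595.0 v [ 91.9 102.  114.5] ztop 52.1 v@top 109.5
605 42 umin 605.9 v [ 91.3  99.1 116.7] ztop 50.6 v@top 107.6
```

View pics/side_8.png

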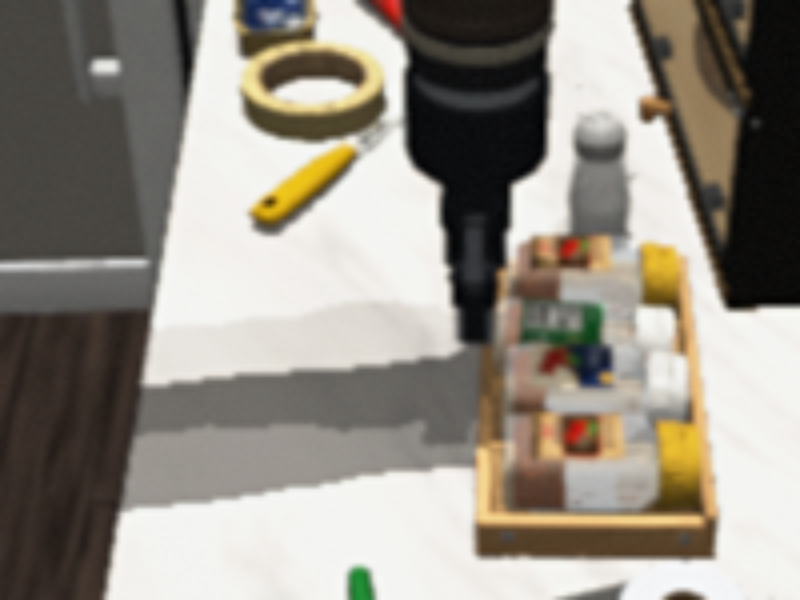

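The jar now lies level in the channel beside the others (label at (560,322), lid at (655,325)), its top flat at about 52 mm. It seems to have dropped home. I'll retreat and verify.

>>> apply_moves --increments '[{"translation":[10,0,0],"turn":0,"hand":255},{"translation":[40,0,0],"turn":0,"hand":255},{"translation":[50,0,-20],"turn":0,"hand":255},{"translation":[50,0,-30],"turn":0,"hand":255},{"translation":[50,-30,-30],"turn":0,"hand":255},{"translation":[50,-30,0],"turn":0,"hand":255},{"translation":[0,-50,0],"turn":0,"hand":255},{"translation":[0,-50,0],"turn":0,"hand":255},{"translation":[0,-50,0],"turn":0,"hand":255},{"translation":[0,0,0],"turn":0,"hand":255}]'

```text
time: 19.1
tool_pos: [301.1, -115.5, 89.5]
orientation: [-0.002, 0.04, 0.999, 0.022]
wrist_force: [0.6, 0.2, 0.6]
gripper_width: -0.003
gripper_force: 0.0
```

```bash
python3 f.py 9; python3 - <<'E'
from m import *
s=imaging.snapshot("top"); c=meas(s,"now")
uu=c[...,:2]@np.array([.9978,-.0663]);vv=c[...,:2]@np.array([.0663,.9978]);z=c[...,2]
for lo in range(82,134,4):
    q=(vv>lo)&(vv<lo+4)&(z>25)&(uu>515)&(uu<665)&(z<75)
    w=q&(uu<640)
    print(lo,"foot",np.round(np.sort(uu[w])[:3],1),"end",np.round(np.sort(uu[w])[-2:],1),"z",np.round(np.median(z[w]),1))
E
```

```text
t 19.1 u,v,z [308.1 -95.2  89.5] xaxis uv [-1.     0.014] yaxis [0.015 0.999] down -0.999 q [-0.4  -0.21 -0.67  1.13  0.04 -0.32] F [0.6 0.2 0.6] grip -0.0
side
535 29 umin 541.2 v [ 86.4  95.  114.9] ztop 48.9 v@top 107.9
545 56 umin 545.7 v [ 88.1  98.7 117.3] ztop 49.8 v@top 106.9
555 38 umin 556.9 v [ 91.  101.1 117.3] ztop 50.6 v@top 108.1
565 48 umin 565.8 v [ 91.2  99.9 118. ] ztop 50.5 v@top 105.3
575 40 umin 575.1 v [ 90.2 101.  121.7] ztop 49.9 v@top 107.9
585 44 umin 585.9 v [ 91.5 100.6 112. ] ztop 50.9 v@top 106.6
595 37 umin 595.1 v [ 91.8 101.1 114.3] ztop 51.1 v@top 108.5
605 39 umin 605.9 v [ 91.  100.7 114.7] ztop 49.9 v@top 105.1
615 50 umin 615.1 v [ 88.5  99.  113.7] ztop 51.3 v@top 103.4
625 43 umin 626.0 v [ 89.8  98.1 116.2] ztop 49.4 v@top 107.2
635 31 umin 635.0 v [ 89.8  96.8 113.9] ztop 49.7 v@top 106.1
645 41 umin 648.2 v [ 82.5 105.3 130.5] ztop 33.2 v@top 102.2
top
535 67 umin 539.6 v [ 88.1 106.3 128.3] ztop 50.8 v@top 108.1
545 117 umin 545.0 v [ 87.7 106.5 129.6] ztop 51.3 v@top 108.6
555 113 umin 555.0 v [ 87.7 106.1 128.7] ztop 51.4 v@top 107.6
565
[... 893 characters left out ...]
.2]
82 foot [556.1 564.1 565.9] end [624.2 627.8] z 26.4
86 foot [540.8 541.4 542.1] end [636.8 637.9] z 34.5
90 foot [539.7 540.6 541.4] end [637.9 638.9] z 41.8
94 foot [539.4 541.2 541.3] end [637.6 638.6] z 45.6
98 foot [540.9 540.9 542.1] end [638.1 638.3] z 47.9
102 foot [539.6 540.4 540.9] end [637.5 638. ] z 48.8
106 foot [539.7 541.2 541.5] end [637.6 638.2] z 49.3
110 foot [541.3 541.5 542.8] end [638.8 639.1] z 49.1
114 foot [540.7 541.  542.6] end [638.4 638.7] z 48.2
118 foot [540.5 541.1 541.2] end [638.8 639.2] z 46.1
122 foot [540.1 541.1 542.5] end [637.1 637.9] z 42.5
126 foot [541.3 541.9 543. ] end [633.8 637. ] z 37.3
130 foot [538.1 548.2 553.7] end [629.  637.6] z 30.4
```

View pics/top_9.png

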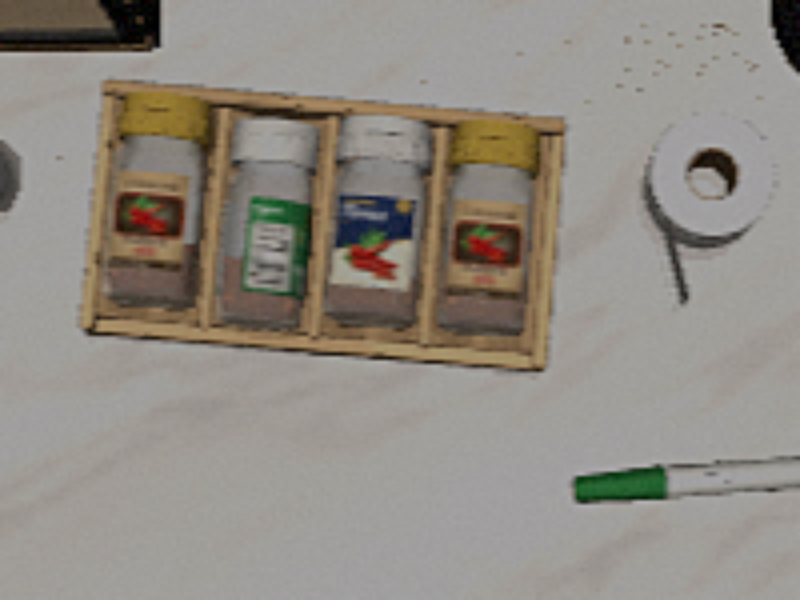

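The jar is level and home, and nothing else has shifted. Its foot is barely behind the lip face (≈1 mm), so I'll nudge it 3–4 mm further for margin.

>>> apply_moves --increments '[{"translation":[0,45,0],"turn":0,"hand":255},{"translation":[0,48,0],"turn":0,"hand":255},{"translation":[0,48,0],"turn":0,"hand":255},{"translation":[-20,45,0],"turn":0,"hand":255},{"translation":[-45,17,0],"turn":0,"hand":255},{"translation":[-45,0,0],"turn":0,"hand":255},{"translation":[-45,0,20],"turn":0,"hand":255},{"translation":[-30,0,39],"turn":0,"hand":255},{"translation":[0,0,0],"turn":0,"hand":255},{"translation":[0,0,0],"turn":0,"hand":255}]'

```text
time: 20.25
tool_pos: [499.0, 84.0, 36.9]
orientation: [-0.005, 0.033, 0.999, 0.022]
wrist_force: [-0.0, -1.0, 1.1]
gripper_width: 0.002
gripper_force: 0.0
```

```bash
python3 w.py
```

```text
t 20.25 u,v,z [492.3 116.9  36.9] xaxis uv [-1.    -0.001] yaxis [-0.001  0.999] down -0.999 q [ 0.14  0.17 -0.43  0.98  0.05  0.21] F [-0.  -1.   1.1] grip 0.0
```

>>> apply_moves --increments '[{"translation":[-10,-9,6],"turn":0,"hand":255},{"translation":[-15,0,0],"turn":0,"hand":255},{"translation":[-8,0,0],"turn":0,"hand":255},{"translation":[-3,0,0],"turn":0,"hand":255},{"translation":[-2,0,0],"turn":0,"hand":255},{"translation":[-2,0,0],"turn":0,"hand":255},{"translation":[-2,0,0],"turn":0,"hand":255},{"translation":[0,0,0],"turn":0,"hand":255}]'

```text
time: 21.05
tool_pos: [542.0, 70.3, 31.7]
orientation: [-0.003, 0.035, 0.999, 0.023]
wrist_force: [-2.6, 0.3, 1.9]
gripper_width: -0.001
gripper_force: 1.2
```

```bash
cat > e.py <<'E'
from w import *
st()
for n in("side","top"):
    s=imaging.snapshot(n); c=cloud(s); uu=c[...,:2]@A; vv=c[...,:2]@B; z=c[...,2]
    for lo,hi in((92,100),(100,108),(108,116),(116,124)):
        w=(vv>lo)&(vv<hi)&(z>36)&(uu>515)&(uu<665)&(z<75)
        print(n,lo,"foot",np.round(np.sort(uu[w])[:3],1),"end",np.round(np.sort(uu[w])[-3:],1),"z",np.round(np.median(z[w]),1))
E
python3 e.py
```

```text
t 21.05 u,v,z [536.2 106.   31.7] xaxis uv [-1.     0.003] yaxis [0.003 0.999] down -0.999 q [ 0.1   0.24 -0.35  0.98  0.05  0.17] F [-2.6  0.3  1.9] grip -0.0
side 92 foot [525.8 525.8 525.8] end [644.  644.1 644.1] z 45.7
side 100 foot [525.8 528.  528. ] end [644.5 646.8 647. ] z 48.9
side 108 foot [548.  550.2 552.5] end [642.4 642.8 644.8] z 48.9
side 116 foot [552.5 554.7 557. ] end [627.1 631.7 645.6] z 47.0
top 92 foot [] end [] z nan
top 100 foot [] end [] z nan
top 108 foot [] end [] z nan
top 116 foot [] end [] z nan
  return _methods._mean(a, axis=axis, dtype=dtype,
  ret = ret.dtype.type(ret / rcount)
```

Contact made, and the jar moved to about 3–5 mm behind the lip face. Retreating for a final check.

>>> apply_moves --increments '[{"translation":[10,0,0],"turn":0,"hand":255},{"translation":[40,0,0],"turn":0,"hand":255},{"translation":[50,0,-20],"turn":0,"hand":255},{"translation":[50,0,-30],"turn":0,"hand":255},{"translation":[50,-30,-30],"turn":0,"hand":255},{"translation":[50,-30,0],"turn":0,"hand":255},{"translation":[0,-50,0],"turn":0,"hand":255},{"translation":[0,-50,0],"turn":0,"hand":255},{"translation":[0,-50,0],"turn":0,"hand":255},{"translation":[0,0,0],"turn":0,"hand":255},{"translation":[0,0,0],"turn":0,"hand":255}]'

```text
time: 22.25
tool_pos: [308.2, -116.7, 91.2]
orientation: [-0.002, 0.037, 0.999, 0.023]
wrist_force: [0.5, 0.9, 0.2]
gripper_width: -0.002
gripper_force: 0.0
```

```bash
python3 e.py; python3 f.py 10 | tail -13
```

```text
t 22.25 u,v,z [315.3 -96.   91.2] xaxis uv [-1.     0.008] yaxis [0.008 0.999] down -0.999 q [-0.4  -0.19 -0.66  1.13  0.04 -0.32] F [0.5 0.9 0.2] grip -0.0
side 92 foot [548.1 548.2 548.2] end [643.9 644.1 644.3] z 44.9
side 100 foot [548.1 548.1 550.3] end [644.3 646.7 646.8] z 48.7
side 108 foot [548.  548.  550.2] end [642.7 644.6 644.7] z 48.9
side 116 foot [548.  552.5 554.7] end [629.4 634.  645.5] z 46.5
top 92 foot [546.2 546.7 547. ] end [643.5 644.9 645.1] z 45.3
top 100 foot [545.8 546.1 546.3] end [643.3 643.5 643.9] z 49.0
top 108 foot [546.6 546.8 546.9] end [644.6 644.7 644.7] z 49.3
top 116 foot [546.6 546.8 546.9] end [644.9 645.1 645.4] z 45.5
645 43 umin 645.5 v [ 84.2 105.5 132.4] ztop 41.0 v@top 105.0
top
545 107 umin 545.8 v [ 87.7 106.8 127.5] ztop 50.1 v@top 108.4
555 119 umin 555.0 v [ 87.4 105.8 128.4] ztop 51.4 v@top 107.6
565 118 umin 565.1 v [ 87.1 106.3 129.5] ztop 51.7 v@top 107.7
575 112 umin 575.1 v [ 87.6 106.8 128.6] ztop 51.6 v@top 109.1
585 117 umin 585.1 v [ 86.7 106.2 129.4] ztop 51.9 v@top 106.6
595 115 umin 595.0 v [ 87.4 105.9 128.8] ztop 51.5 v@top 107.2
605 108 umin 605.1 v [ 87.3 106.3 127.3] ztop 50.5 v@top 108.6
615 107 umin 615.1 v [ 89.3 107.4 127.7] ztop 50.3 v@top 107.4
625 108 umin 625.0 v [ 87.2 106.4 127.1] ztop 50.6 v@top 108.3
635 107 umin 635.2 v [ 87.7 105.5 128.7] ztop 50.5 v@top 107.2
645 95 umin 645.0 v [ 82.3 106.5 131.6] ztop 38.1 v@top 105.8
```

Foot about 6 mm behind the lip face, level, and centred in the channel (v≈108). Handing in.

```bash
python3 -c "
from workcell import job
print(job.sign_off())"
```

```text
the job is handed in; nothing more can be done
None
```

The jar lies home in the empty channel, level and lid to the back, with its foot about 6 mm behind the lip; the other objects had not moved when I checked before the final nudge, and I handed the job in at about 22 s with no verdict shown.

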